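# Open the dial padlock of the herb store and hold it up

## Robot

A 6-joint arm with a two-finger parallel gripper is mounted at the origin on the work surface. World frame = base frame: x ahead of the robot, y to its left, z up, the work surface at z = 0. Lengths are in m, angles in degrees, forces in N, time in s.
With the tool pointing down it reaches from about 0.25 to 0.725 m from the base axis. Payload 9.7 kg.
Tool frame: the origin (TCP) lies at the centre of the arm's flange, where the gripper is bolted on; the fingertips stand bot.tips_ahead ahead of it and the grasp point (between the pads) lies 155 mm ahead of it (bot.tips_ahead is the distance from the TCP to the fingertips, in m); z points along the fingers, y is the line along which they close (so a half turn about z gives the same grasp; the last joint's range is limited). The gripper opens to 85 mm and grips with 20 to 120 N. Pads are 22 mm wide; open, the fingers measure 114 mm over their backs; the gripper's body (76 mm by 85 mm) begins 54 mm behind the grasp point. The pads swing forward as they close: fully open they stand 13 mm farther back than shut.
Start: joints at [66.119, 4.979, 10.078, 95.1, 0, 90], TCP at [0.223, 0.503, 0.405] pointing down, gripper open.
Joint ranges: [-179.16, 179.16], [-48.56, 103.87], [-65.8, 70.77], [-126.05, 130.52], [-82.76, 87.17], [-180, 180]. Speed limits (degrees/s): [127.2, 127.2, 147.25, 180, 180, 180].

## Interface

Orientations are given as [roll, pitch, yaw] about the fixed x, y, z axes, in that order (R = Rz(yaw) Ry(pitch) Rx(roll)).
In Python, from workcell import bot gives the robot as it stands.
- The arm moves only by the tool drive_tool, never from a script. Its argument "plan" is a list of rows, each an object of numbers: "dx", "dy", "dz": the shift along the tool's x, y, z in m; "roll": the turn about the tool's z in rad; "hand": the finger opening in m, from 0 to 0.0854. In form: [{"dx": .., "dy": .., "dz": .., "roll": .., "hand": ..}, ...]. A call has 1 to 20 rows; each row is the pose to reach, as a shift and turn from the pose commanded when the call began, along the tool's axes at that moment; what a row does not reach only later rows make up. A row lasts 1/12 s, in which the tool goes at most 41.7 mm and 7.16 degrees, less where a joint would pass 70% of its speed; a pose out of reach is approached as far as the arm can. A call with a gripper value outside its range is refused whole. The fingers move at their own pace and stop on an object; "force" is the grip in N (left out, the last holds). Time passes only in rows, so rows that repeat a pose let the fingers close. It gives the time, the measured TCP pose, the force and the opening at its end, in the units of the state.
- bot.get_obs(): the state, without advancing time (a new reading comes with each control period).
- bot.camera(name): name is "scene" or "top" or "wrist"; returns a dict with "frame" (384x512x3 uint8, red, green, blue), "z_map" (384x512 float32, m along the optical axis (not along the pixel's ray), 0 where there is no reading), "mtx" (3x3 intrinsics, pixels), "R" (3x3) and "t" (3): a world point X has camera coordinates R X + t. Camera axes: x right, y down, z forward; pixel columns grow to the right and rows downward; lengths in m; the calibration is good to about 2 mm. The wrist camera is an equidistant fisheye: a pixel r from the principal point sees the ray r / f radians off the axis. A picture is of the moment at which its call begins.
- bot.job_done(): hands the job in, once; it reports no verdict.
The state is a dict: "time": time; "q": joint angles; "qd": joint speeds; "joint_efforts": joint torques, N m; "ee_pos": TCP position; "tcp_rot": TCP orientation; "wrist_force": force on the tool from outside, world axes, zero at the start; "torque": the same for the moment, N m; "opening": finger opening in m.
Only numpy, scipy, OpenCV 4.12 (cv2) and the standard library are available. Lean on these libraries where they do the work, as an engineer would, in place of code of your own. Each camera call takes 0.05 s, during which the arm holds its last target. There are 200 camera calls.

## Task

The brass padlock for the locked herb drawers lies dial-up in its white plastic holder, shut. Turn the dial, feeling it click from notch to notch, until its white pointer sits in the notch at the red mark, then pull the shackle all the way out. Lift the opened lock out of the holder and finish while still holding it up, level with the dial on top, at least 10 cm above the counter, without disturbing the bottle, the bowl or the carton.

Things in the scene. Friction and masses are not known exactly. Their poses are not given: they have to be found in the camera images.
- lock_center (a point): centre of the padlock's brass body, a loose block 50 (x) x 62 (y) x 28 (z) mm, 0.35 to 0.6 kg in all. z points up out of the dial face, -x is the way the shackle points and pulls out. In the holder its underside is 12 mm, this point 26 mm and its top 40 mm above the counter. The 50 mm long sides (y = -31 and +31 mm) are free right down to the counter, for lifting by the body
- dial_grip (a point): centre of the black bar grip on the dial, on the dial's vertical axis through the body's centre. The bar is 34 mm long along this point's x axis, 12 mm thick along y, and stands 43.5 to 61.5 mm above the counter (this point 52.5 mm) on a black disc 37 mm across. The white line on the bar's -x half is the pointer
- dial (a joint): dial angle, rad, counter-clockwise from above positive. 0: pointer on the red mark (body edge next to the shackle); only there, within 0.1, is the shackle free. Clicks into notches 0.524 apart (white dots) with about 0.1 N m; let go within 0.12 of a notch it snaps in. Starts 0.6 to 1.5 counter-clockwise of the mark, settling in the nearest notch: turn it clockwise
- shackle_bar (a point): middle of the cross bar of the steel U-shackle: round bar 9 mm thick along the lock's y, 72 mm from the body's centre when shut, 24 mm above the counter. Its straight part is 32 mm long; 37 mm are clear between the legs, and 35 mm between bar and holder when shut
- shackle (a joint): how far the shackle is pulled out of the body along the lock's -x, in m: 0 shut, 0.015 fully out (a stop; it stays captive). It rubs with 2.5 N and stays where it is left. With the dial in another notch it has 1 to 2 mm of play and then stops hard: do not force it
- holder_center (a point): middle of the top of the fixed white plastic holder's slab (44 mm wide), 12 mm above the counter; x and y as the lock's. A rear stop (30 mm high, at +x) and a front stop (17 mm high, at -x, with a 34 mm wide cheek 32 mm high between the shackle's legs) hold the lock's ends with 1 mm play, so it cannot slide or turn; it lifts out freely
- holder: the same white plastic holder, origin on the counter under its middle; 64 (x) x 62 (y) mm, up to 32 mm high
- lock: the padlock with its dial and shackle, origin at the centre of the brass body's underside, axes as lock_center
- tonic: bystander: amber glass bottle with black cap, 54 mm across, 150 mm high, origin under its base; leave alone
- bowl: bystander: steel bowl, mouth up, 140 mm across, 50 mm high, origin under its base; leave alone
- carton: bystander: green medicine carton, 45 (x) x 90 (y) x 100 mm high, origin under its base; leave alone
Not all that is in view belongs to the job. What is meant by the lock is not blue, and is the smaller of those in its own colour.

How it is judged:
By the outcome, as a careful person would: the job done as asked, in the order asked, and still so for the second after the job is handed in, while the arm keeps its last pose, push and grip.
It also fails if it takes over 54 s, if anything falls off the work surface, if the arm or the gripper's body presses on something with over 40 N, if the wrist force passes 120 N, or if a joint passes its speed limit or range.

## Working session

There is one attempt and no reset: what is moved stays moved. The work goes in short steps, Python scripts to look and compute and a tool call to move; the robot and the scene stay as the last step left them, time stands still between calls to the robot, and variables do not carry over. Pictures are saved under pics/ and viewed, on a budget of 10 in all, crops included, one or two more only if the job needs it, and the job is handed in when it is done.

Besides the shell and the picture viewer there is one more tool, called after "Emit:" by a JSON object that holds its "fn" and its "kwargs", one argument or row to a line. drive_tool: Moves the arm, as the interface text tells. Its arguments: {"type":"object","properties":{"plan":{"type":"array","items":{"type":"object","properties":{"dx":{"type":"number"},"dy":{"type":"number"},"dz":{"type":"number"},"roll":{"type":"number"},"hand":{"type":"number"}}}},"force":{"type":"number"}},"required":["plan"]}

```bash
ls; mkdir -p pics
cat > h.py <<'E'
import numpy as np, cv2
from workcell import bot
def save(c,n,crop=None,s=1):
    f=c["frame"][:,:,::-1]
    if crop: r0,r1,c0,c1=crop; f=f[r0:r1,c0:c1]
    cv2.imwrite("pics/"+n,cv2.resize(f,None,fx=s,fy=s,interpolation=cv2.INTER_CUBIC))
def ray(c,u,v,z):
    "pixel -> world point on plane z (pinhole)"
    d=c["R"].T@np.linalg.solve(c["mtx"],[u,v,1.]); o=-c["R"].T@c["t"]
    return o+d*(z-o[2])/d[2]
E
python3 - <<'E'
from h import *
import pickle
a=bot.camera("scene");b=bot.camera("top")
pickle.dump((a,b),open("c.pkl","wb"))
f=np.hstack([a["frame"],b["frame"]])[:,:,::-1]
cv2.imwrite("pics/1.png",cv2.resize(b["frame"][:,:,::-1],(800,600)))
cv2.imwrite("pics/2.png",cv2.resize(a["frame"][:,:,::-1],(800,600)))
print(bot.get_obs(),bot.tips_ahead); print(b["mtx"],b["R"],b["t"])
E
```

```text
pics
{'time': 0.1, 'q': array([ 6.61193221e+01,  5.00785346e+00,  1.00387696e+01,  9.50996286e+01,
       -3.83888127e-04,  9.00020037e+01]), 'qd': array([ 0.00763917, -0.06329683,  0.20046905, -0.02987056,  0.06218577,
        0.00988084]), 'joint_efforts': array([ 5.32976410e-04, -5.21562839e+01,  4.65651441e+01,  1.60651869e-02,
        7.37481832e-05, -1.96303210e-05]), 'ee_pos': array([0.22265905, 0.50291468, 0.40405275]), 'tcp_rot': array([-1.79931288e+02,  3.86290846e-04,  1.56117319e+02]), 'wrist_force': array([-0.00864386,  0.1824488 , -0.47671793]), 'torque': array([ 0.04991236, -0.04842956,  0.06219038]), 'opening': 0.08534875957002447} 0.1734
[[380.20831209   0.         249.89772047]
 [  0.         380.20831209 194.22475596]
 [  0.           0.           1.        ]] [[-0.10137341 -0.99484587 -0.00226355]
 [-0.97341232  0.09965862 -0.20624406]
 [ 0.20540664 -0.0187043  -0.97849796]] [0.06202864 0.63586161 1.17898294]
```

View pics/1.png

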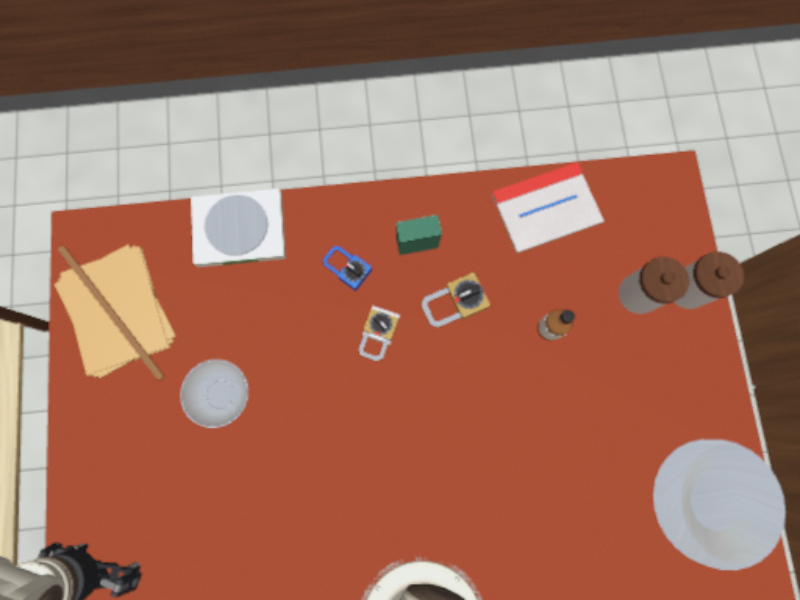

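View pics/2.png

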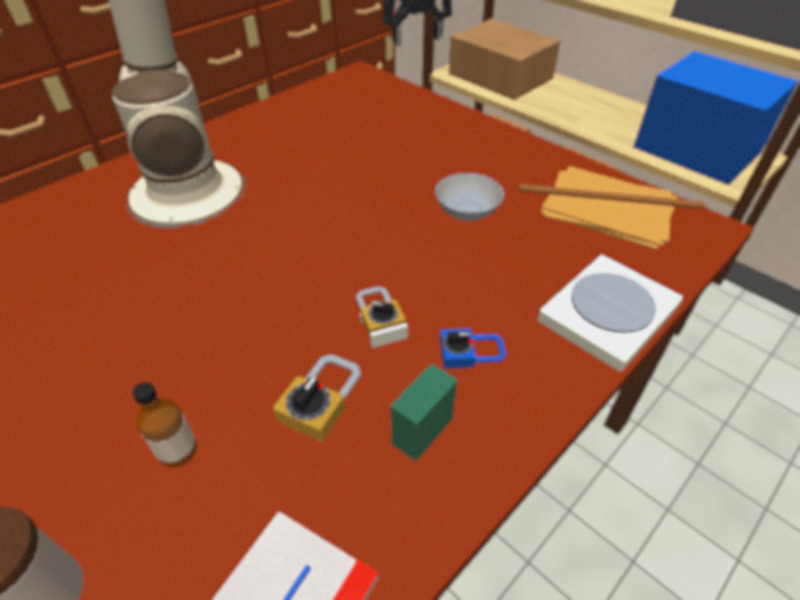

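In the top view (800x600) three things could be taken for the lock: the blue padlock at (350,268), the large brass one at (465,293), and the small brass one in the white holder at (380,325). By the description it is the small brass one. The bowl is at (214,393), the carton at (418,235) and the bottle at (556,323). Next I'll measure it and check the choice in a crop.

Run:
```python
from h import *
import pickle
a,b=pickle.load(open("c.pkl","rb"))
save(b,"3.png",(185,245,210,290),8)
def comp(c,u,v,m):
    n,l,s,ce=cv2.connectedComponentsWithStats(m.astype(np.uint8)); 
    return [(ce[i].round(1),s[i,4]) for i in range(1,n) if s[i,4]>8]
hsv=cv2.cvtColor(b["frame"],cv2.COLOR_RGB2HSV).astype(int)
H,S,V=hsv[...,0],hsv[...,1],hsv[...,2]
roi=np.zeros(H.shape,bool); roi[190:240,215:270]=1
br=roi&(H>15)&(H<35)&(S>90)&(V>90)
bk=roi&(V<75)
gr=roi&(S<60)&(V>110)
for n,m,z in(("brass",br,.04),("black",bk,.05),("grey",gr,.024)):
    for p,s in comp(b,0,0,m): print(n,p,s,ray(b,*p,z).round(4))
ys,xs=np.where(br|bk); r=cv2.minAreaRect(np.array([ray(b,x,y,.04)[:2]*1000 for x,y in zip(xs,ys)],np.float32)); print(r)
for n,(u,v) in dict(bowl=(214,393),carton=(418,235),tonic=(550,330)).items(): print(n,ray(b,u*.64,v*.64,.0).round(3))
```

```text
brass [236.2 204.9] 51 [0.6129 0.0456 0.04  ]
brass [250.5 209.5] 51 [ 5.927e-01 -1.000e-04  4.000e-02]
black [243.  205.9] 54 [0.6055 0.0234 0.05  ]
grey [246.8 200.3] 65 [0.628  0.0088 0.024 ]
grey [238.6 220.6] 168 [0.562 0.043 0.024]
grey [245.  207.5] 12 [0.604  0.0173 0.024 ]
((603.7313232421875, 22.55621910095215), (63.245418548583984, 47.91962432861328), 65.56741333007812)
bowl [0.496 0.392 0.   ]
carton [ 0.804 -0.082  0.   ]
tonic [ 0.558 -0.345  0.   ]
```

View pics/3.png

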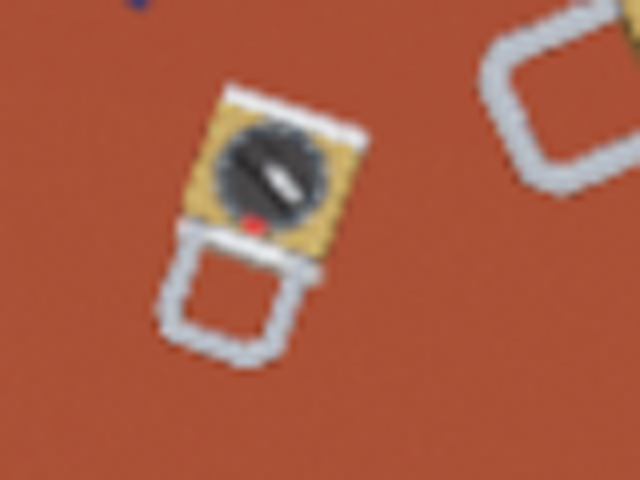

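The crop confirms it: small brass body in a white holder, red mark at crop (253,225), pointer toward (290,190), about 60° counter-clockwise of the mark. Centre is about (0.604, 0.023) and lock yaw about -24.4°. Moving above it with the fingers across the bar.

Emit:
{"fn": "drive_tool", "kwargs": {
  "plan": [
    {"dx": -0.543, "dy": -0.284, "dz": 0.054, "roll": -1.038},
    {"dx": -0.543, "dy": -0.284, "dz": 0.054, "roll": -1.038},
    {"dx": -0.543, "dy": -0.284, "dz": 0.054, "roll": -1.038},
    {"dx": -0.543, "dy": -0.284, "dz": 0.054, "roll": -1.038},
    {"dx": -0.543, "dy": -0.284, "dz": 0.054, "roll": -1.038},
    {"dx": -0.543, "dy": -0.284, "dz": 0.054, "roll": -1.038},
    {"dx": -0.543, "dy": -0.284, "dz": 0.054, "roll": -1.038},
    {"dx": -0.543, "dy": -0.284, "dz": 0.054, "roll": -1.038},
    {"dx": -0.543, "dy": -0.284, "dz": 0.054, "roll": -1.038},
    {"dx": -0.543, "dy": -0.284, "dz": 0.054, "roll": -1.038},
    {"dx": -0.543, "dy": -0.284, "dz": 0.054, "roll": -1.038},
    {"dx": -0.543, "dy": -0.284, "dz": 0.054, "roll": -1.038},
    {"dx": -0.543, "dy": -0.284, "dz": 0.054, "roll": -1.038},
    {"dx": -0.543, "dy": -0.284, "dz": 0.054, "roll": -1.038},
    {"dx": -0.543, "dy": -0.284, "dz": 0.054, "roll": -1.038},
    {"dx": -0.543, "dy": -0.284, "dz": 0.054, "roll": -1.038},
    {"dx": -0.543, "dy": -0.284, "dz": 0.054, "roll": -1.038},
    {"dx": -0.543, "dy": -0.284, "dz": 0.054, "roll": -1.038}
  ]
}}

```text
invalid input at $.plan[0]: expected keys dx, dy, dz, roll, hand
```

```bash
cat >> h.py <<'E'
def wray(c,u,v,z):
    "fisheye pixel -> world point on plane z"
    K=c["mtx"]; x=np.array([(u-K[0,2])/K[0,0],(v-K[1,2])/K[1,1]]); t=np.hypot(*x)
    d=np.r_[x/max(t,1e-9)*np.sin(t),np.cos(t)]; d=c["R"].T@d; o=-c["R"].T@c["t"]
    return o+d*(z-o[2])/d[2]
def wpix(c,X):
    p=c["R"]@X+c["t"]; r=np.hypot(*p[:2]); t=np.arctan2(r,p[2]); K=c["mtx"]
    return np.array([K[0,2]+K[0,0]*t*p[0]/r, K[1,2]+K[1,1]*t*p[1]/r])
def ortho(c,cx,cy,z,half=.06,n=600):
    "wrist image resampled onto plane z: up=+x, left=+y"
    g=np.linspace(half,-half,n); m=np.array([[wpix(c,np.array([cx+a,cy+b,z])) for b in g] for a in g],np.float32)
    return cv2.remap(c["frame"],m[...,0],m[...,1],cv2.INTER_CUBIC)[:,:,::-1]
E
python3 - <<'E'
from h import *
import pickle
s=bot.get_obs(); print(s["time"],s["q"].round(1),s["ee_pos"].round(4),s["tcp_rot"].round(2),s["wrist_force"].round(2))
c=bot.camera("wrist"); pickle.dump(c,open("w.pkl","wb"))
print(c["mtx"],"cam at",(-c["R"].T@c["t"]).round(3),wpix(c,np.array([.604,.0228,.04])))
a=ortho(c,.59,.03,.04,.08,500)
b=cv2.resize(c["frame"][:,:,::-1],(300,225)); b=cv2.copyMakeBorder(b,0,275,0,0,cv2.BORDER_CONSTANT)
cv2.imwrite("pics/4.png",np.hstack([a,b]))
E
```

```text
0.1 [66.1  5.  10.  95.1 -0.  90. ] [0.2227 0.5029 0.4041] [-179.93    0.    156.12] [-0.01  0.18 -0.48]
[[297.31863964   0.         258.35437453]
 [  0.         297.31863964 191.65302915]
 [  0.           0.           1.        ]] cam at [0.156 0.532 0.373] [131.9796003  412.19819668]
```

View pics/4.png

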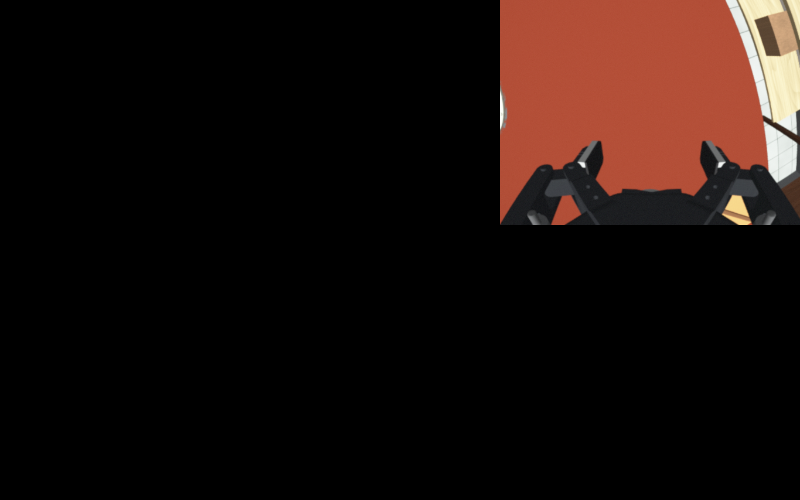

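The move was refused because every row needs all the keys, so this picture shows only bare counter and the open fingers. Repeating it with the hand value.

Emit:
{"fn": "drive_tool", "kwargs": {
  "plan": [
    {"dx": -0.543, "dy": -0.284, "dz": 0.054, "roll": -1.038, "hand": 0.05},
    {"dx": -0.543, "dy": -0.284, "dz": 0.054, "roll": -1.038, "hand": 0.05},
    {"dx": -0.543, "dy": -0.284, "dz": 0.054, "roll": -1.038, "hand": 0.05},
    {"dx": -0.543, "dy": -0.284, "dz": 0.054, "roll": -1.038, "hand": 0.05},
    {"dx": -0.543, "dy": -0.284, "dz": 0.054, "roll": -1.038, "hand": 0.05},
    {"dx": -0.543, "dy": -0.284, "dz": 0.054, "roll": -1.038, "hand": 0.05},
    {"dx": -0.543, "dy": -0.284, "dz": 0.054, "roll": -1.038, "hand": 0.05},
    {"dx": -0.543, "dy": -0.284, "dz": 0.054, "roll": -1.038, "hand": 0.05},
    {"dx": -0.543, "dy": -0.284, "dz": 0.054, "roll": -1.038, "hand": 0.05},
    {"dx": -0.543, "dy": -0.284, "dz": 0.054, "roll": -1.038, "hand": 0.05},
    {"dx": -0.543, "dy": -0.284, "dz": 0.054, "roll": -1.038, "hand": 0.05},
    {"dx": -0.543, "dy": -0.284, "dz": 0.054, "roll": -1.038, "hand": 0.05},
    {"dx": -0.543, "dy": -0.284, "dz": 0.054, "roll": -1.038, "hand": 0.05},
    {"dx": -0.543, "dy": -0.284, "dz": 0.054, "roll": -1.038, "hand": 0.05},
    {"dx": -0.543, "dy": -0.284, "dz": 0.054, "roll": -1.038, "hand": 0.05},
    {"dx": -0.543, "dy": -0.284, "dz": 0.054, "roll": -1.038, "hand": 0.05},
    {"dx": -0.543, "dy": -0.284, "dz": 0.054, "roll": -1.038, "hand": 0.05},
    {"dx": -0.543, "dy": -0.284, "dz": 0.054, "roll": -1.038, "hand": 0.05},
    {"dx": -0.543, "dy": -0.284, "dz": 0.054, "roll": -1.038, "hand": 0.05},
    {"dx": -0.543, "dy": -0.284, "dz": 0.054, "roll": -1.038, "hand": 0.05}
  ],
  "force": 40
}}

```text
time: 1.82
ee_pos: [0.6037, 0.0243, 0.3509]
tcp_rot: [180.0, 0.0, -144.3]
wrist_force: [-0.2, -0.6, -0.2]
opening: 0.0502
```

Run:
```python
from h import *
import pickle
s=bot.get_obs(); print(s["time"],s["q"].round(1),s["ee_pos"].round(4),s["tcp_rot"].round(2))
c=bot.camera("wrist"); pickle.dump(c,open("w.pkl","wb"))
print("cam at",(-c["R"].T@c["t"]).round(3),wpix(c,np.array([.604,.0228,.04])))
a=ortho(c,.59,.03,.04,.08,500)
b=cv2.resize(c["frame"][:,:,::-1],(300,225)); b=cv2.copyMakeBorder(b,0,275,0,0,cv2.BORDER_CONSTANT)
cv2.imwrite("pics/5.png",np.hstack([a,b]))
```

```text
1.8167 [  2.3  11.7  11.7  89.9   0.  -33.3] [0.6037 0.0243 0.3509] [ 1.7999e+02  1.0000e-02 -1.4435e+02]
cam at [ 0.545 -0.018  0.32 ] [257.29345063 180.40609241]
```

View pics/5.png

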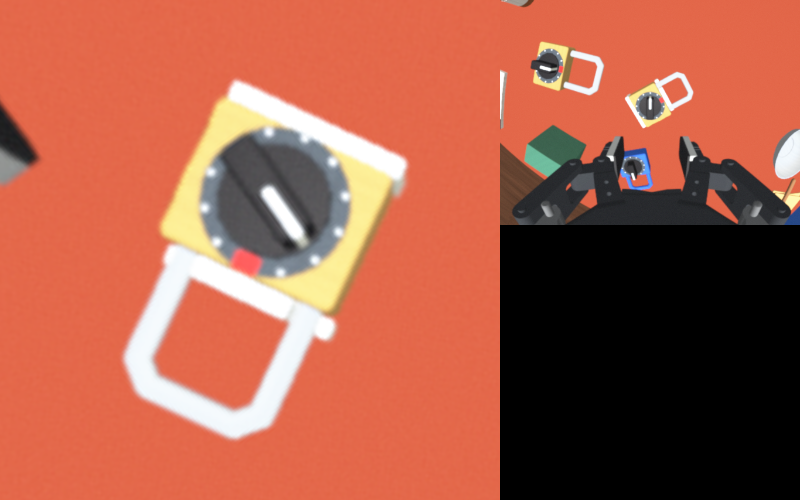

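The resampled wrist view (0.32 mm/px) shows the dial centre at (275,201), so about (0.605, 0.022). The red mark is at (247,263) and the pointer at (303,245), a difference of about 58°, so the dial sits in the second notch (60°) and the lock yaw is about -25°. Descending onto the bar.

Emit:
{"fn": "drive_tool", "kwargs": {
  "plan": [
    {"dx": 0, "dy": -0.0015, "dz": 0.04, "roll": 0.005, "hand": 0.035},
    {"dx": 0, "dy": -0.0015, "dz": 0.07, "roll": 0.005, "hand": 0.035},
    {"dx": 0, "dy": -0.0015, "dz": 0.1, "roll": 0.005, "hand": 0.035},
    {"dx": 0, "dy": -0.0015, "dz": 0.12, "roll": 0.005, "hand": 0.035},
    {"dx": 0, "dy": -0.0015, "dz": 0.129, "roll": 0.005, "hand": 0.035},
    {"dx": 0, "dy": -0.0015, "dz": 0.129, "roll": 0.005, "hand": 0.035},
    {"dx": 0, "dy": -0.0015, "dz": 0.129, "roll": 0.005, "hand": 0.035},
    {"dx": 0, "dy": -0.0015, "dz": 0.129, "roll": 0.005, "hand": 0.035}
  ]
}}

```text
time: 2.53
ee_pos: [0.6055, 0.0226, 0.2238]
tcp_rot: [-179.9, 0.1, -144.7]
wrist_force: [-0.3, -0.4, 0.1]
opening: 0.035
```

Emit:
{"fn": "drive_tool", "kwargs": {
  "plan": [
    {"dx": 0, "dy": 0, "dz": 0, "roll": 0, "hand": 0.02},
    {"dx": 0, "dy": 0, "dz": 0, "roll": 0, "hand": 0.015},
    {"dx": 0, "dy": 0, "dz": 0, "roll": 0, "hand": 0.01},
    {"dx": 0, "dy": 0, "dz": 0, "roll": 0, "hand": 0.005},
    {"dx": 0, "dy": 0, "dz": 0, "roll": 0, "hand": 0.005},
    {"dx": 0, "dy": 0, "dz": 0, "roll": 0, "hand": 0.005}
  ],
  "force": 30
}}

```text
time: 3.03
ee_pos: [0.6053, 0.0223, 0.2231]
tcp_rot: [-180.0, 0.1, -144.7]
wrist_force: [-1.8, 1.2, 6.4]
opening: 0.0117
```

Emit:
{"fn": "drive_tool", "kwargs": {
  "plan": [
    {"dx": 0, "dy": 0, "dz": -0.001, "roll": 0.08, "hand": 0.005},
    {"dx": 0, "dy": 0, "dz": -0.001, "roll": 0.17, "hand": 0.005},
    {"dx": 0, "dy": 0, "dz": -0.001, "roll": 0.26, "hand": 0.005},
    {"dx": 0, "dy": 0, "dz": -0.001, "roll": 0.35, "hand": 0.005},
    {"dx": 0, "dy": 0, "dz": -0.001, "roll": 0.44, "hand": 0.005},
    {"dx": 0, "dy": 0, "dz": -0.001, "roll": 0.524, "hand": 0.005},
    {"dx": 0, "dy": 0, "dz": -0.001, "roll": 0.524, "hand": 0.005},
    {"dx": 0, "dy": 0, "dz": -0.001, "roll": 0.524, "hand": 0.005}
  ]
}}

```text
time: 3.7
ee_pos: [0.6054, 0.0222, 0.2233]
tcp_rot: [180.0, 0.1, -174.6]
wrist_force: [1.3, 1.4, 1.4]
opening: 0.0111
```

```bash
python3 -c "
from h import *
s=bot.get_obs(); print(s['tcp_rot'],s['torque'],s['wrist_force'],s['q'],s['opening'])"
```

```text
[ 1.79991035e+02  8.46436198e-02 -1.74572634e+02] [ 0.3026577  -0.46542856 -0.07145263] [1.34157234 1.4258112  1.40326375] [ 2.09822836e+00  1.28354733e+01 -1.16083570e+00  7.59197109e+01
  1.38653519e-02 -3.32913407e+00] 0.011115202651602828
```

Emit:
{"fn": "drive_tool", "kwargs": {
  "plan": [
    {"dx": 0, "dy": 0, "dz": 0, "roll": 0.08, "hand": 0.005},
    {"dx": 0, "dy": 0, "dz": 0, "roll": 0.17, "hand": 0.005},
    {"dx": 0, "dy": 0, "dz": 0, "roll": 0.26, "hand": 0.005},
    {"dx": 0, "dy": 0, "dz": 0, "roll": 0.35, "hand": 0.005},
    {"dx": 0, "dy": 0, "dz": 0, "roll": 0.44, "hand": 0.005},
    {"dx": 0, "dy": 0, "dz": 0, "roll": 0.524, "hand": 0.005},
    {"dx": 0, "dy": 0, "dz": 0, "roll": 0.524, "hand": 0.005},
    {"dx": 0, "dy": 0, "dz": 0, "roll": 0.524, "hand": 0.005}
  ]
}}

```text
time: 4.37
ee_pos: [0.6052, 0.0221, 0.2233]
tcp_rot: [180.0, 0.0, 155.5]
wrist_force: [-1.0, 0.0, 4.8]
opening: 0.0111
```

```bash
python3 -c "
from h import *
s=bot.get_obs(); print(s['tcp_rot'],s['torque'],s['wrist_force'],s['q'],s['opening'])"
```

```text
[1.79981909e+02 4.27200689e-02 1.55509623e+02] [ 0.09855414 -0.11716021 -0.05668116] [-1.04350887  0.04543162  4.81647964] [ 2.09478344e+00  1.28257210e+01 -1.17245806e+00  7.59555213e+01
 -2.93979238e-03  2.65851528e+01] 0.011056748861142609
```

Emit:
{"fn": "drive_tool", "kwargs": {
  "plan": [
    {"dx": 0, "dy": 0, "dz": 0, "roll": 0, "hand": 0.035},
    {"dx": 0, "dy": 0, "dz": 0, "roll": 0, "hand": 0.035},
    {"dx": 0, "dy": 0, "dz": 0, "roll": 0, "hand": 0.035},
    {"dx": 0, "dy": 0, "dz": 0, "roll": 0, "hand": 0.035},
    {"dx": 0, "dy": 0, "dz": -0.03, "roll": 0, "hand": 0.035},
    {"dx": 0, "dy": 0, "dz": -0.06, "roll": 0, "hand": 0.035},
    {"dx": 0, "dy": 0, "dz": -0.095, "roll": 0, "hand": 0.035},
    {"dx": 0, "dy": 0, "dz": -0.127, "roll": 0, "hand": 0.035},
    {"dx": 0, "dy": 0, "dz": -0.127, "roll": 0, "hand": 0.035},
    {"dx": 0, "dy": 0, "dz": -0.127, "roll": 0, "hand": 0.035},
    {"dx": 0, "dy": 0, "dz": -0.127, "roll": 0, "hand": 0.035},
    {"dx": 0, "dy": 0, "dz": -0.127, "roll": 0, "hand": 0.035}
  ]
}}

```text
time: 5.37
ee_pos: [0.6049, 0.0222, 0.348]
tcp_rot: [-179.9, -0.1, 155.3]
wrist_force: [-0.3, 0.1, -0.3]
opening: 0.0352
```

Run:
```python
from h import *
import pickle
c=bot.camera("wrist"); pickle.dump(c,open("w.pkl","wb"))
a=ortho(c,.59,.03,.04,.08,500); b=ortho(c,.55,.05,.024,.04,300)
b=cv2.copyMakeBorder(b,0,200,0,0,cv2.BORDER_CONSTANT)
cv2.imwrite("pics/6.png",np.hstack([a,b]))
```

```text
(no output)
```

View pics/6.png

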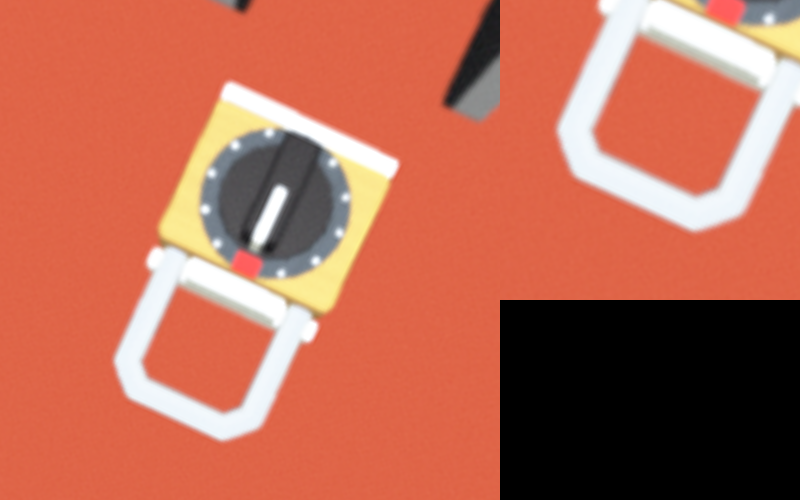

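The pointer now sits at the red mark (247,263). The shackle bar's middle is at about (0.540, 0.052), which agrees with the geometry. Moving over the bar with the fingers closing along the pull axis.

Emit:
{"fn": "drive_tool", "kwargs": {
  "plan": [
    {"dx": 0.072, "dy": 0, "dz": 0, "roll": -1.5708, "hand": 0.03},
    {"dx": 0.072, "dy": 0, "dz": 0, "roll": -1.5708, "hand": 0.03},
    {"dx": 0.072, "dy": 0, "dz": 0, "roll": -1.5708, "hand": 0.03},
    {"dx": 0.072, "dy": 0, "dz": 0, "roll": -1.5708, "hand": 0.03},
    {"dx": 0.072, "dy": 0, "dz": 0, "roll": -1.5708, "hand": 0.03},
    {"dx": 0.072, "dy": 0, "dz": 0, "roll": -1.5708, "hand": 0.03},
    {"dx": 0.072, "dy": 0, "dz": 0, "roll": -1.5708, "hand": 0.03},
    {"dx": 0.072, "dy": 0, "dz": 0, "roll": -1.5708, "hand": 0.03},
    {"dx": 0.072, "dy": 0, "dz": 0, "roll": -1.5708, "hand": 0.03},
    {"dx": 0.072, "dy": 0, "dz": 0, "roll": -1.5708, "hand": 0.03},
    {"dx": 0.072, "dy": 0, "dz": 0, "roll": -1.5708, "hand": 0.03},
    {"dx": 0.072, "dy": 0, "dz": 0, "roll": -1.5708, "hand": 0.03},
    {"dx": 0.072, "dy": 0, "dz": 0, "roll": -1.5708, "hand": 0.03},
    {"dx": 0.072, "dy": 0, "dz": 0.03, "roll": -1.5708, "hand": 0.03},
    {"dx": 0.072, "dy": 0, "dz": 0.06, "roll": -1.5708, "hand": 0.03},
    {"dx": 0.072, "dy": 0, "dz": 0.09, "roll": -1.5708, "hand": 0.03},
    {"dx": 0.072, "dy": 0, "dz": 0.1, "roll": -1.5708, "hand": 0.03},
    {"dx": 0.072, "dy": 0, "dz": 0.1, "roll": -1.5708, "hand": 0.03},
    {"dx": 0.072, "dy": 0, "dz": 0.1, "roll": -1.5708, "hand": 0.03},
    {"dx": 0.072, "dy": 0, "dz": 0.1, "roll": -1.5708, "hand": 0.03}
  ]
}}

```text
time: 7.08
ee_pos: [0.5401, 0.0524, 0.2515]
tcp_rot: [-179.9, 0.1, -114.7]
wrist_force: [0.1, -0.6, 0.8]
opening: 0.0299
```

Emit:
{"fn": "drive_tool", "kwargs": {
  "plan": [
    {"dx": 0, "dy": 0, "dz": 0.02, "roll": 0, "hand": 0.03},
    {"dx": 0, "dy": 0, "dz": 0.04, "roll": 0, "hand": 0.03},
    {"dx": 0, "dy": 0, "dz": 0.055, "roll": 0, "hand": 0.03},
    {"dx": 0, "dy": 0, "dz": 0.065, "roll": 0, "hand": 0.03},
    {"dx": 0, "dy": 0, "dz": 0.069, "roll": 0, "hand": 0.03},
    {"dx": 0, "dy": 0, "dz": 0.069, "roll": 0, "hand": 0.03},
    {"dx": 0, "dy": 0, "dz": 0.069, "roll": 0, "hand": 0.03}
  ]
}}

```text
time: 7.67
ee_pos: [0.5401, 0.0524, 0.1819]
tcp_rot: [-179.9, 0.0, -114.7]
wrist_force: [0.3, -0.1, 0.3]
opening: 0.0298
```

Emit:
{"fn": "drive_tool", "kwargs": {
  "plan": [
    {"dx": 0, "dy": 0, "dz": 0, "roll": 0, "hand": 0.02},
    {"dx": 0, "dy": 0, "dz": 0, "roll": 0, "hand": 0.014},
    {"dx": 0, "dy": 0, "dz": 0, "roll": 0, "hand": 0.008},
    {"dx": 0, "dy": 0, "dz": 0, "roll": 0, "hand": 0.003},
    {"dx": 0, "dy": 0, "dz": 0, "roll": 0, "hand": 0.003},
    {"dx": 0, "dy": 0, "dz": 0, "roll": 0, "hand": 0.003}
  ],
  "force": 30
}}

```text
time: 8.17
ee_pos: [0.5399, 0.0524, 0.1811]
tcp_rot: [-180.0, 0.0, -114.7]
wrist_force: [0.7, 1.3, 3.2]
opening: 0.0077
```

Emit:
{"fn": "drive_tool", "kwargs": {
  "plan": [
    {"dx": 0, "dy": 0.002, "dz": 0, "roll": 0, "hand": 0.003},
    {"dx": 0, "dy": 0.004, "dz": 0, "roll": 0, "hand": 0.003},
    {"dx": 0, "dy": 0.005, "dz": 0, "roll": 0, "hand": 0.003},
    {"dx": 0, "dy": 0.005, "dz": 0, "roll": 0, "hand": 0.003}
  ]
}}

```text
time: 8.5
ee_pos: [0.535, 0.0545, 0.1808]
tcp_rot: [-180.0, 0.0, -114.7]
wrist_force: [1.7, -0.9, 1.9]
opening: 0.0077
```

Emit:
{"fn": "drive_tool", "kwargs": {
  "plan": [
    {"dx": 0, "dy": 0.003, "dz": 0, "roll": 0, "hand": 0.003},
    {"dx": 0, "dy": 0.005, "dz": 0, "roll": 0, "hand": 0.003},
    {"dx": 0, "dy": 0.007, "dz": 0, "roll": 0, "hand": 0.003},
    {"dx": 0, "dy": 0.009, "dz": 0, "roll": 0, "hand": 0.003},
    {"dx": 0, "dy": 0.01, "dz": 0, "roll": 0, "hand": 0.003},
    {"dx": 0, "dy": 0.01, "dz": 0, "roll": 0, "hand": 0.003},
    {"dx": 0, "dy": 0.01, "dz": 0, "roll": 0, "hand": 0.003}
  ]
}}

```text
time: 9.08
ee_pos: [0.5258, 0.0587, 0.1806]
tcp_rot: [180.0, -0.0, -114.7]
wrist_force: [0.7, 0.2, 2.2]
opening: 0.0077
```

Emit:
{"fn": "drive_tool", "kwargs": {
  "plan": [
    {"dx": 0, "dy": 0.0005, "dz": 0, "roll": 0, "hand": 0.003},
    {"dx": 0, "dy": 0.001, "dz": 0, "roll": 0, "hand": 0.003},
    {"dx": 0, "dy": 0.001, "dz": 0, "roll": 0, "hand": 0.003},
    {"dx": 0, "dy": 0.001, "dz": 0, "roll": 0, "hand": 0.003}
  ]
}}

```text
time: 9.42
ee_pos: [0.5255, 0.0589, 0.1809]
tcp_rot: [-179.9, 0.0, -114.8]
wrist_force: [4.9, -1.4, 1.9]
opening: 0.0079
```

Emit:
{"fn": "drive_tool", "kwargs": {
  "plan": [
    {"dx": 0, "dy": 0.0005, "dz": 0, "roll": 0, "hand": 0.003},
    {"dx": 0, "dy": 0.001, "dz": 0, "roll": 0, "hand": 0.003},
    {"dx": 0, "dy": 0.001, "dz": 0, "roll": 0, "hand": 0.003},
    {"dx": 0, "dy": 0.001, "dz": 0, "roll": 0, "hand": 0.003}
  ]
}}

```text
time: 9.75
ee_pos: [0.5252, 0.0591, 0.1812]
tcp_rot: [-179.8, 0.0, -114.8]
wrist_force: [8.6, -3.2, 1.4]
opening: 0.0078
```

The shackle moved about 15 mm and then hit a firm stop, with force rising to 9 N and no more travel. Easing off, releasing and rising.

Emit:
{"fn": "drive_tool", "kwargs": {
  "plan": [
    {"dx": 0, "dy": -0.0013, "dz": 0, "roll": 0, "hand": 0.003},
    {"dx": 0, "dy": -0.0013, "dz": 0, "roll": 0, "hand": 0.012},
    {"dx": 0, "dy": -0.0013, "dz": 0, "roll": 0, "hand": 0.028},
    {"dx": 0, "dy": -0.0013, "dz": 0, "roll": 0, "hand": 0.028},
    {"dx": 0, "dy": -0.0013, "dz": 0, "roll": 0, "hand": 0.028},
    {"dx": 0, "dy": -0.0013, "dz": -0.03, "roll": 0, "hand": 0.028},
    {"dx": 0, "dy": -0.0013, "dz": -0.06, "roll": 0, "hand": 0.028},
    {"dx": 0, "dy": -0.0013, "dz": -0.1, "roll": 0, "hand": 0.028},
    {"dx": 0, "dy": -0.0013, "dz": -0.14, "roll": 0, "hand": 0.05},
    {"dx": 0, "dy": -0.0013, "dz": -0.169, "roll": 0, "hand": 0.06},
    {"dx": 0, "dy": -0.0013, "dz": -0.169, "roll": 0, "hand": 0.06},
    {"dx": 0, "dy": -0.0013, "dz": -0.169, "roll": 0, "hand": 0.06}
  ]
}}

```text
time: 10.75
ee_pos: [0.5256, 0.059, 0.3515]
tcp_rot: [-179.8, 0.1, -114.7]
wrist_force: [0.0, 0.0, -0.2]
opening: 0.06
```

Emit:
{"fn": "drive_tool", "kwargs": {
  "plan": [
    {"dx": 0, "dy": -0.03, "dz": 0, "roll": 0.12, "hand": 0.085},
    {"dx": 0, "dy": -0.0875, "dz": 0, "roll": 0.24, "hand": 0.085},
    {"dx": 0, "dy": -0.0875, "dz": 0, "roll": 1.5708, "hand": 0.085},
    {"dx": 0, "dy": -0.0875, "dz": 0, "roll": 1.5708, "hand": 0.085},
    {"dx": 0, "dy": -0.0875, "dz": 0, "roll": 1.5708, "hand": 0.085},
    {"dx": 0, "dy": -0.0875, "dz": 0, "roll": 1.5708, "hand": 0.085},
    {"dx": 0, "dy": -0.0875, "dz": 0, "roll": 1.5708, "hand": 0.085},
    {"dx": 0, "dy": -0.0875, "dz": 0, "roll": 1.5708, "hand": 0.085},
    {"dx": 0, "dy": -0.0875, "dz": 0, "roll": 1.5708, "hand": 0.085},
    {"dx": 0, "dy": -0.0875, "dz": 0, "roll": 1.5708, "hand": 0.085},
    {"dx": 0, "dy": -0.0875, "dz": 0, "roll": 1.5708, "hand": 0.085},
    {"dx": 0, "dy": -0.0875, "dz": 0, "roll": 1.5708, "hand": 0.085},
    {"dx": 0, "dy": -0.0875, "dz": 0, "roll": 1.5708, "hand": 0.085},
    {"dx": 0, "dy": -0.0875, "dz": 0, "roll": 1.5708, "hand": 0.085},
    {"dx": 0, "dy": -0.0875, "dz": 0, "roll": 1.5708, "hand": 0.085},
    {"dx": 0, "dy": -0.0875, "dz": 0, "roll": 1.5708, "hand": 0.085},
    {"dx": 0, "dy": -0.0875, "dz": 0, "roll": 1.5708, "hand": 0.085},
    {"dx": 0, "dy": -0.0875, "dz": 0, "roll": 1.5708, "hand": 0.085}
  ]
}}

```text
time: 12.25
ee_pos: [0.6049, 0.0223, 0.3495]
tcp_rot: [-180.0, -0.0, 155.3]
wrist_force: [-0.3, -0.2, 1.0]
opening: 0.0849
```

Run:
```python
from h import *
import pickle
c=bot.camera("wrist"); pickle.dump(c,open("w.pkl","wb"))
a=ortho(c,.59,.03,.04,.08,500); b=ortho(c,.55,.05,.024,.04,300)
b=cv2.copyMakeBorder(b,0,200,0,0,cv2.BORDER_CONSTANT)
cv2.imwrite("pics/7.png",np.hstack([a,b]))
```

```text
(no output)
```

View pics/7.png

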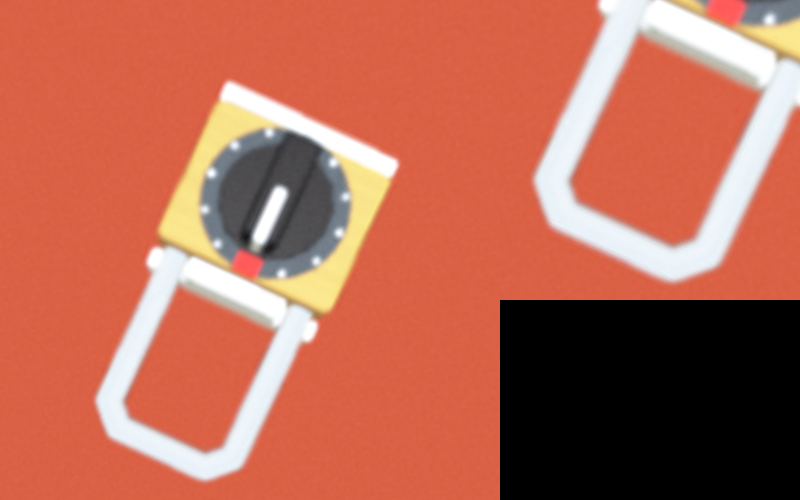

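The shackle tip moved from (697,230) to (673,282) in the right panel, about 15.3 mm, so it is fully out. The pointer is still on the mark. Descending to grip the body.

Emit:
{"fn": "drive_tool", "kwargs": {
  "plan": [
    {"dx": 0.003, "dy": 0, "dz": 0.035, "roll": 0, "hand": 0.085},
    {"dx": 0.003, "dy": 0, "dz": 0.07, "roll": 0, "hand": 0.085},
    {"dx": 0.003, "dy": 0, "dz": 0.1, "roll": 0, "hand": 0.085},
    {"dx": 0.003, "dy": 0, "dz": 0.125, "roll": 0, "hand": 0.085},
    {"dx": 0.003, "dy": 0, "dz": 0.145, "roll": 0, "hand": 0.085},
    {"dx": 0.003, "dy": 0, "dz": 0.16, "roll": 0, "hand": 0.085},
    {"dx": 0.003, "dy": 0, "dz": 0.168, "roll": 0, "hand": 0.085},
    {"dx": 0.003, "dy": 0, "dz": 0.172, "roll": 0, "hand": 0.085},
    {"dx": 0.003, "dy": 0, "dz": 0.172, "roll": 0, "hand": 0.085},
    {"dx": 0.003, "dy": 0, "dz": 0.172, "roll": 0, "hand": 0.085}
  ]
}}

```text
time: 13.13
ee_pos: [0.6025, 0.0235, 0.1786]
tcp_rot: [180.0, 0.1, 155.3]
wrist_force: [-0.4, -0.4, -0.0]
opening: 0.085
```

Emit:
{"fn": "drive_tool", "kwargs": {
  "plan": [
    {"dx": 0, "dy": 0, "dz": 0, "roll": 0, "hand": 0.075},
    {"dx": 0, "dy": 0, "dz": 0, "roll": 0, "hand": 0.068},
    {"dx": 0, "dy": 0, "dz": 0, "roll": 0, "hand": 0.063},
    {"dx": 0, "dy": 0, "dz": 0, "roll": 0, "hand": 0.058},
    {"dx": 0, "dy": 0, "dz": 0, "roll": 0, "hand": 0.052},
    {"dx": 0, "dy": 0, "dz": 0, "roll": 0, "hand": 0.052},
    {"dx": 0, "dy": 0, "dz": 0, "roll": 0, "hand": 0.052},
    {"dx": 0, "dy": 0, "dz": 0, "roll": 0, "hand": 0.052}
  ],
  "force": 60
}}

```text
time: 13.8
ee_pos: [0.6024, 0.0235, 0.1788]
tcp_rot: [180.0, 0.1, 155.3]
wrist_force: [-0.2, -2.0, 6.5]
opening: 0.0615
```

Gripped at 61.5 mm, as expected. Lifting 0.16 m.

Emit:
{"fn": "drive_tool", "kwargs": {
  "plan": [
    {"dx": 0, "dy": 0, "dz": -0.005, "roll": 0, "hand": 0.052},
    {"dx": 0, "dy": 0, "dz": -0.012, "roll": 0, "hand": 0.052},
    {"dx": 0, "dy": 0, "dz": -0.02, "roll": 0, "hand": 0.052},
    {"dx": 0, "dy": 0, "dz": -0.032, "roll": 0, "hand": 0.052},
    {"dx": 0, "dy": 0, "dz": -0.045, "roll": 0, "hand": 0.052},
    {"dx": 0, "dy": 0, "dz": -0.06, "roll": 0, "hand": 0.052},
    {"dx": 0, "dy": 0, "dz": -0.075, "roll": 0, "hand": 0.052},
    {"dx": 0, "dy": 0, "dz": -0.09, "roll": 0, "hand": 0.052},
    {"dx": 0, "dy": 0, "dz": -0.105, "roll": 0, "hand": 0.052},
    {"dx": 0, "dy": 0, "dz": -0.12, "roll": 0, "hand": 0.052},
    {"dx": 0, "dy": 0, "dz": -0.135, "roll": 0, "hand": 0.052},
    {"dx": 0, "dy": 0, "dz": -0.147, "roll": 0, "hand": 0.052},
    {"dx": 0, "dy": 0, "dz": -0.155, "roll": 0, "hand": 0.052},
    {"dx": 0, "dy": 0, "dz": -0.16, "roll": 0, "hand": 0.052},
    {"dx": 0, "dy": 0, "dz": -0.16, "roll": 0, "hand": 0.052},
    {"dx": 0, "dy": 0, "dz": -0.16, "roll": 0, "hand": 0.052},
    {"dx": 0, "dy": 0, "dz": -0.16, "roll": 0, "hand": 0.052},
    {"dx": 0, "dy": 0, "dz": -0.16, "roll": 0, "hand": 0.052}
  ]
}}

```text
time: 15.3
ee_pos: [0.6021, 0.0235, 0.3367]
tcp_rot: [-180.0, -0.1, 155.3]
wrist_force: [-0.3, 0.1, -5.8]
opening: 0.0613
```

Run:
```python
from h import *
c=bot.camera("wrist");a=bot.camera("scene")
f=cv2.resize(c["frame"][:,:,::-1],(400,300));g=cv2.resize(a["frame"][60:300,130:450,::-1],(400,300))
cv2.imwrite("pics/8.png",np.hstack([f,g]))
s=bot.get_obs();print(s["wrist_force"],s["torque"],s["opening"])
```

```text
[ 0.47143519  0.08610582 -5.06158119] [-0.06094767 -0.0219377   0.01093576] 0.06110684916204706
```

View pics/8.png

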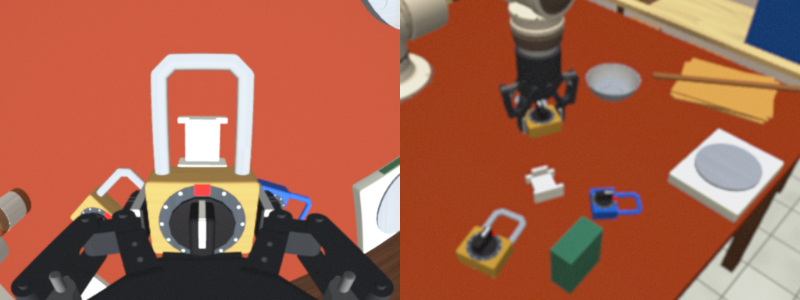

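The lock is held up with the shackle out and the pointer on the red mark, and the holder is left empty. Now a numeric check that it is level and high enough.

Run:
```python
from h import *
c=bot.camera("wrist"); K=c["mtx"]
hsv=cv2.cvtColor(c["frame"],cv2.COLOR_RGB2HSV).astype(int)
m=np.zeros(hsv.shape[:2],bool); m[226:325,185:335]=1
m&=(hsv[...,0]>15)&(hsv[...,0]<35)&(hsv[...,1]>70)
v,u=np.where(m); z=c["z_map"][v,u]
x=np.c_[(u-K[0,2])/K[0,0],(v-K[1,2])/K[1,1]]; t=np.hypot(*x.T)
P=np.c_[x/t[:,None]*np.tan(t)[:,None]*z[:,None],z]; P=(P-c["t"])@c["R"]
P=P[(z>0)]; P=P[P[:,2]>np.percentile(P[:,2],40)]
for _ in range(8):
    A=np.c_[P[:,:2],np.ones(len(P))]; k=np.linalg.lstsq(A,P[:,2],rcond=None)[0]; r=abs(P[:,2]-A@k); P=P[r<max(.001,2*np.median(r))]
print(len(P),"top z",P[:,2].mean().round(4),"tilt deg",np.degrees(np.arctan(np.hypot(*k[:2]))).round(2),"res",np.median(r))
```

```text
3113 top z 0.1984 tilt deg 0.13 res 0.00030589249833584686
```

```bash
python3 -c "
from h import *
print(bot.job_done()); s=bot.get_obs(); print(s['time'],s['ee_pos'],s['opening'])"
```

```text
the job is handed in; nothing more can be done
None
the job is handed in; nothing more can be done
```

The job is handed in, at about 15.5 s on the robot's clock. The small brass padlock is open and held up level above its holder, with the dial on top.

- **Dial:** I turned it 60° clockwise, two notches. The wrist picture then showed the pointer on the red mark.
- **Shackle:** I pulled it out until it hit the stop, where the force rose to about 9 N with no more travel. It measured about 15.3 mm out in the wrist picture.
- **Lift:** The underside is about 17 cm above the counter and the top is tilted about 0.1°. The wrist carries about 5 N, which fits the lock's weight.
- **Bystanders:** My path kept clear of the bottle, the bowl and the carton. The last scene crop shows the bowl and carton standing, but the bottle was outside it, so I did not check the bottle again by picture.

One move was refused because its rows lacked the gripper value. It cost one picture of bare counter and nothing moved. No other check failed or disagreed, and I used 8 of the 10 pictures.

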